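Lay out the brush rinsing cups and uncap the brush cleaner

ROBOT

A 6-joint arm with a two-finger parallel gripper is mounted at the origin on a cart in front of the work surface, level with it; the furniture and walls round the work are solid. World frame = base frame: x ahead of the robot, y to its left, z up, the work surface at z = 0. Lengths are in m, angles in rad, forces in N, time in s.
With the tool pointing down it reaches from about 0.3 to 0.875 m from the base axis. Payload 6.4 kg.
Tool frame: the origin (TCP) lies at the very end of the fingers, on their centre line; the grasp point (between the pads) lies 19 mm behind it; z points along the fingers, y is the line along which they close (so a half turn about z gives the same grasp; the last joint's range is limited). The gripper opens to 85 mm and grips with 20 to 120 N. Pads are 22 mm wide; open, the fingers measure 114 mm over their backs; the gripper's body (76 mm by 85 mm) begins 54 mm behind the grasp point. The pads swing forward as they close: fully open they stand 13 mm farther back than shut.
Start: joints at [0.925, 0.181, 1.607, -0, 1.354, -0.206], TCP at [0.245, 0.52, 0.231] pointing down, gripper open.
Joint ranges: [-2.99, 2.99], [-0.89, 2.07], [0.3, 2.58], [-1.14, 4.28], [0, 2.63], [-3.12, 3.12]. Speed limits (rad/s): [2.57, 2.57, 3.01, 3.14, 3.14, 3.14].

INTERFACE

Orientations are given as a unit quaternion [w, x, y, z].
In Python, from bench import ctrl gives the robot as it stands.
- The arm moves only by the tool jog_arm, never from a script. Its argument "series" is a list that holds one entry, the list of rows, each a list of 7 numbers: the shift along the tool's x, y, z in mm, then the turn, a rotation vector about the tool's x, y, z in rad, then the finger opening in mm, from 0 to 85.4. In form: [[[tx, ty, tz, rx, ry, rz, gripper], ...]]. A call has exactly 10 rows; each row shifts and turns the commanded pose from where the row before left it, along the tool's axes as they then stand; what a row does not reach is not made up. A row lasts 1/10 s, in which the tool goes at most 50 mm and 8.59 degrees, less where a joint would pass 70% of its speed; a pose out of reach is approached as far as the arm can. A call with a gripper value outside its range is refused whole. The fingers move at their own pace and stop on an object; the grip force is fixed at half the most. Time passes only in rows, so rows that do not move let the fingers close, or fill a call up. It gives the time, the measured TCP pose, the force, the opening and the grip force at its end, in the units of the state.
- ctrl.get_obs(): the state, without advancing time (a new reading comes with each control period).
- ctrl.camera(name): name is "scene" or "top"; returns a dict with "frame" (420x560x3 uint8, blue, green, red), "z_map" (420x560 float32, m along the optical axis (not along the pixel's ray), 0 where there is no reading), "fx", "fy", "cx", "cy" (pixels), "xyz" and "rotation" of the camera in the world. Camera axes: x right, y down, z forward; pixel columns grow to the right and rows downward; lengths in m; the calibration is good to about 2 mm. A picture is of the moment at which its call begins.
- ctrl.hand_in(): hands the job in; it is judged then, once.
The state is a dict: "time_s": time; "q": joint angles; "dq": joint speeds; "joint_efforts": joint torques, N m; "eef_pos": TCP position; "eef_rot": TCP orientation; "wrist_force": force on the tool from outside, world axes, zero at the start; "torque": the same for the moment, N m; "opening": opening from 0.0 (shut) to 1.0 (fully open); "grasp_force": force on a finger pad.
Only numpy, scipy, OpenCV 4.12 (cv2) and the standard library are available. Lean on these libraries where they do the work, as an engineer would, in place of code of your own. Each camera call takes 0.05 s, during which the arm holds its last target. There are 200 camera calls.

TASK

Get things ready for rinsing paint brushes: first nest the two steel cups, one seated fully in the other, standing upright on the desk, and let go of them. Then open the cleaner bottle's push-and-turn safety cap (press it down, twist it counter-clockwise while pressed, lift it off) and finish while still holding the cap, level and still, about 6 cm above where it sat and straight over the open bottle. Leave the paint tube, tape measure and glue stick where they are.

Things in the scene. Friction and masses are not known exactly. Their poses are not given: they have to be found in the camera images.
- cup_a: loose steel cup, open end up, 70 mm tall, about 80 g. Lower part tapers from 28 mm across at the foot to 45 mm at 44 mm height; there a flat step out to an upper band, 56 mm across, 58 mm at the rim; mouth 52 mm inside. Origin: centre of the underside; z along its axis, up
- cup_b: second cup, identical to cup_a. Nested, the step of the inner cup rests on the rim of the outer (inner origin 26 mm above the outer's, about 1.5 mm play sideways); the inner's 26 mm high upper band stands free above. Either may be the inner one
- bottle: amber square bottle, 69 mm wide, clamped in a 100x100 mm steel caddy fixed to the desk. Origin on the desk under the neck's axis, z up. Shoulder ends at 70 mm height, 30 mm neck up to 101 mm, with three tabs (39 mm across) that form hooked slots for the cap. A sprung plug stands 7 mm out of the neck and pushes the cap up: 5 N, plus 1.5 N per mm pressed
- cap: ribbed white cap, 48 mm across, 24 mm tall, 30 g; origin: centre of its lower edge, z up its axis. Locked at the start: origin 86 mm over the bottle's, x axes parallel within 7 degrees. Pressed 3 to 5 mm (about 12 N) and turned counter-clockwise from above 48 to 78 degrees (aim for 63; then a stop) it lifts straight off; unpressed it neither turns nor lifts
- paint_tube_a: bystander: paint tube lying flat, 33x126x22 mm; origin at the centre of its underside
- tape_measure: bystander: pocket tape measure, 56x60x31 mm; origin at the centre of its underside
- glue_stick: bystander: standing glue stick, 27 mm across, 88 mm tall; origin at the centre of its underside

How it is judged:
On the way, in this order (a step that is already met when the one before it is completed fails the run):
1. the two cups stand nested, one fully in the other, and are let go (((z of cup_a in the frame of cup_b between 0.021 and 0.031 m and horizontal distance between cup_a and cup_b below 0.006 m and angle between each of cup_a, cup_b's own z axis and vertical below 0.1 rad and height (world z) of cup_b between -0.008 and 0.008 m) or (z of cup_b in the frame of cup_a between 0.021 and 0.031 m and horizontal distance between cup_b and cup_a below 0.006 m and angle between each of cup_b, cup_a's own z axis and vertical below 0.1 rad and height (world z) of cup_a between -0.008 and 0.008 m)) and linear speed of each of cup_a, cup_b below 0.03 m/s and contact force between the fingers and cup_a below 0.1 N and contact force between the fingers and cup_b below 0.1 N), for 0.2 s.
2. the cap is pressed down on the bottle by more than 2.5 mm (z of cap in the frame of bottle below 0.0832 m and horizontal distance between cap and bottle below 0.006 m), for 0.05 s.
3. the cap is twisted at least 43 degrees while still on the neck (angle between the x axis of cap and the x axis of bottle, either way round above 0.75 rad and z of cap in the frame of bottle below 0.0977 m and horizontal distance between cap and bottle below 0.006 m).
At the end, for the whole second after the job is handed in: Fingers hold the cap 40-100 mm above its seat, within 30 mm of the neck axis and 17 degrees of level, still, clear of the bottle; cups nested on the desk (inner 21-31 mm above outer, axes within 6 mm, within 6 degrees of upright), still, not touched by the fingers (all of step 1 and z of cap in the frame of bottle between 0.1257 and 0.1857 m and horizontal distance between cap and bottle below 0.03 m and angle between cap's own z axis and vertical below 0.3 rad and linear speed of cap below 0.03 m/s and contact force between the fingers and cap above 1 N and contact force between cap and bottle below 0.1 N); the arm keeps its last pose, push and grip.
It fails at once if the paint tube is moved more than 25 mm (distance of paint_tube_a from where it was at the start of the episode above 0.025 m).
It fails at once if the tape measure is moved more than 25 mm (distance of tape_measure from where it was at the start of the episode above 0.025 m).
It fails at once if the glue stick is moved more than 25 mm (distance of glue_stick from where it was at the start of the episode above 0.025 m).
It also fails if it takes over 48 s, if anything falls off the work surface, if the arm or the gripper's body presses on something with over 40 N, if the wrist force passes 120 N, or if a joint passes its speed limit or range.

## Working session

There is one attempt and no reset: what is moved stays moved. The work goes in short steps, Python scripts to look and compute and a tool call to move; the robot and the scene stay as the last step left them, time stands still between calls to the robot, and variables do not carry over. Pictures are saved under pics/ and viewed, at most 10 in all, crops included, and the job is handed in when it is done.

Besides the shell and the picture viewer there is one more tool, called after ">>>" as name(argument=value, ...), one argument or row to a line, values as JSON. jog_arm: Moves the arm, as the interface text tells. Its arguments: {"type":"object","properties":{"series":{"type":"array"}},"required":["series"]}

```bash
mkdir -p pics; ls
python3 - <<'E'
from bench import ctrl
import cv2,numpy as np,pickle
d={}
for n in("scene","top"):
    c=ctrl.camera(n);d[n]=c;cv2.imwrite(f"pics/{n}0.png",c["frame"])
    print(n,c["fx"],c["fy"],c["cx"],c["cy"],c["xyz"],np.round(c["rotation"],3).tolist())
pickle.dump(d,open("c0.pkl","wb"))
o=ctrl.get_obs();print(o)
E
```

```text
pics
scene 392.6302053238081 392.6302053238081 280.2241554155614 211.67724475425715 [-0.06306586 -0.72343285  0.61415612] [-0.465, 0.81, -0.315, 0.166]
top 469.1397589811929 469.1397589811929 283.6478858288005 202.58777091055046 [ 0.36906723 -0.0231375   1.5115905 ] [0.035, -0.704, 0.709, -0.039]
{'time_s': 0.1, 'q': array([ 9.24726218e-01,  1.81469715e-01,  1.60791990e+00,  3.78350788e-05,
        1.35378314e+00, -2.06298556e-01]), 'dq': array([ 1.77974035e-04, -3.53510669e-03, -1.56495593e-03, -2.81029220e-05,
       -6.06351982e-04, -9.82095247e-04]), 'joint_efforts': array([-5.63009980e-04, -4.45873868e+01, -3.52241671e+01, -2.91384313e-04,
        3.98919045e-03, -4.65683377e-05]), 'eef_pos': array([0.24446451, 0.51989744, 0.23046682]), 'eef_rot': array([-3.43424849e-04,  2.18122072e-01,  9.75921174e-01, -7.11744545e-04]), 'wrist_force': array([ 0.07616996, -0.219864  , -0.20844065]), 'torque': array([ 0.02689611,  0.00943531, -0.01240056]), 'grasp_force': 0.0, 'opening': 0.9971587201758821}
```

View pics/scene0.png

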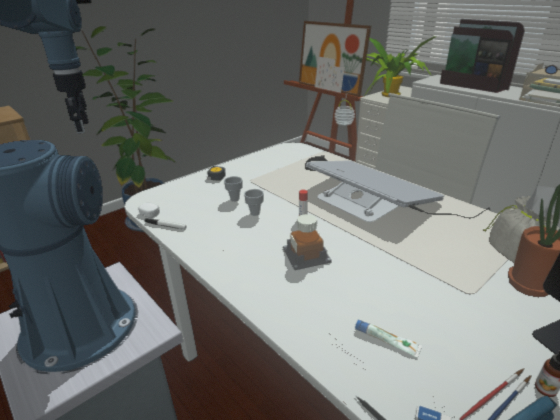

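View pics/top0.png

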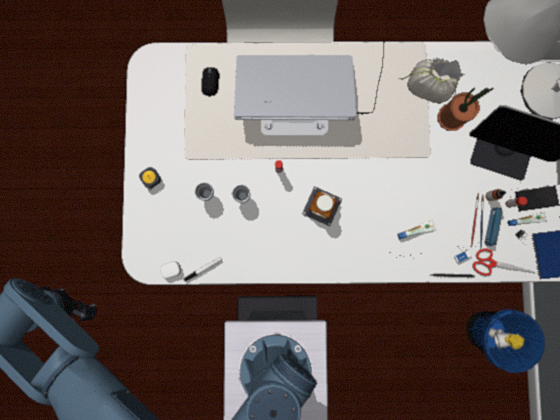

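The scene view shows the cups at about (233,188) and (254,202), the bottle with its white cap at (306,228) and the glue stick at (303,200). In the top view the cups are at (205,191) and (241,194), the cap at (324,203), the glue stick at (279,166) and the tape at (150,177).

```bash
cat > h.py <<'E'
import numpy as np,cv2
from scipy.spatial.transform import Rotation as R
def rot(c): return R.from_quat(np.array(c["rotation"])[[1,2,3,0]])
def cloud(c):
    v,u=np.mgrid[:420,:560];z=c["z_map"]
    p=np.stack([(u-c["cx"])/c["fx"]*z,(v-c["cy"])/c["fy"]*z,z],-1)
    return p@rot(c).as_matrix().T+c["xyz"]
def ray(c,u,v,h):
    d=rot(c).apply([(u-c["cx"])/c["fx"],(v-c["cy"])/c["fy"],1]);o=np.array(c["xyz"])
    return o+d*(h-o[2])/d[2]
E
python3 - <<'E'
import pickle,cv2,numpy as np
from h import *
d=pickle.load(open("c0.pkl","rb"))
t=d["top"];P=cloud(t)
print("desk z",np.median(P[210:260,340:380,2]))
for n,(u,v,r) in dict(cup1=(205,191,16),cup2=(241,194,16),cap=(324,203,22),glue=(279,166,12),tape=(150,177,15),tube=(416,230,22)).items():
    p=P[v-r:v+r,u-r:u+r].reshape(-1,3)
    zt=np.percentile(p[:,2],99.5); m=p[:,2]>zt-.012
    q=p[m]; print(n,"ztop",zt.round(4),"n",m.sum(),"mid",((q.min(0)+q.max(0))/2).round(4),"mean",q.mean(0).round(4),"ext",np.ptp(q,axis=0).round(3))
s=d["scene"];P=cloud(s)
for n,(u,v,r) in dict(cup1=(233,188,16),cup2=(254,202,16),cap=(306,222,14)).items():
    p=P[v-r:v+r,u-r:u+r].reshape(-1,3);zl=.08 if n=="cap" else .046
    q=p[(p[:,2]>zl)&(p[:,2]<zl+.04)];print(n,"scene ztop",np.percentile(q[:,2],99).round(4),"mid",((np.percentile(q,1,axis=0)+np.percentile(q,99,axis=0))/2).round(4),np.ptp(q,axis=0).round(3))
f=np.hstack([cv2.resize(t["frame"][145:245,130:290],None,fx=3,fy=3,interpolation=2),cv2.resize(t["frame"][172:232,292:357],(320,300),interpolation=2)])
f2=cv2.resize(s["frame"][160:270,200:346],None,fx=2.6,fy=2.6,interpolation=2)
f2=cv2.copyMakeBorder(f2,4,0,0,800-f2.shape[1],0);cv2.imwrite("pics/z1.png",np.vstack([f,f2])[:600])
E
```

```text
desk z 0.0007821334459298113
cup1 ztop 0.0778 n 64 mid [0.4782 0.1102 0.7889] mean [0.5452 0.1979 0.1825] ext [0.218 0.267 1.445]
cup2 ztop 0.0781 n 57 mid [0.4747 0.0528 0.7889] mean [0.5377 0.0907 0.1972] ext [0.211 0.152 1.445]
cap ztop 0.1156 n 205 mid [ 0.4543 -0.0997  0.8076] mean [ 0.514  -0.1513  0.1313] ext [0.17  0.153 1.408]
glue ztop 0.2731 n 3 mid [ 0.3691 -0.0231  1.5116] mean [ 0.3691 -0.0231  1.5116] ext [0. 0. 0.]
tape ztop 0.0386 n 268 mid [0.5061 0.2032 0.7691] mean [0.6075 0.3916 0.0534] ext [0.274 0.453 1.485]
tube ztop 0.0263 n 140 mid [ 0.4121 -0.2575  0.763 ] mean [ 0.4262 -0.413   0.0838] ext [0.086 0.469 1.497]
cup1 scene ztop 0.0712 mid [0.5527 0.1698 0.0588] [0.066 0.155 0.027]
cup2 scene ztop 0.0712 mid [0.5493 0.1322 0.0587] [0.059 0.123 0.027]
cap scene ztop 0.1109 mid [ 0.5132 -0.1555  0.0986] [0.049 0.047 0.031]
```

View pics/z1.png

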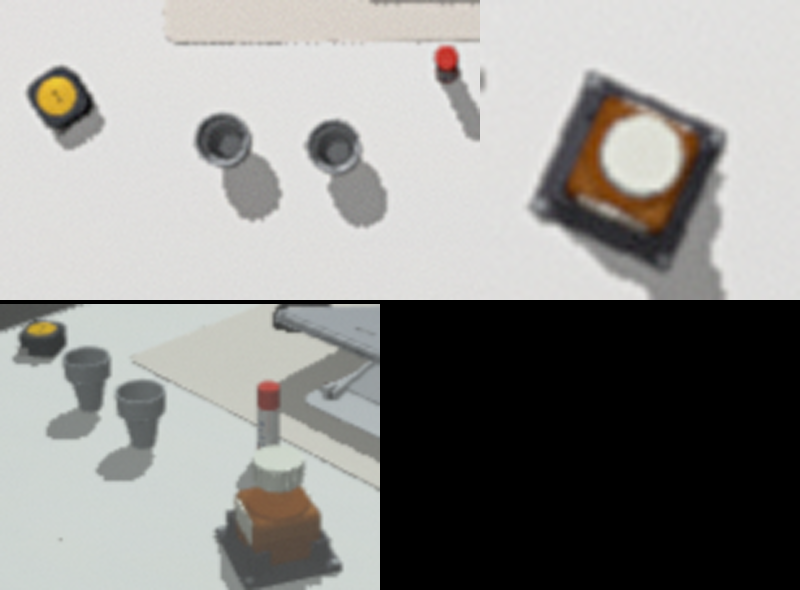

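The crop shows both cups upright, a round white cap on the amber bottle, and a caddy turned by about 25°. The glue stick stands about 12 cm beyond the line between the bottle and cups. Next I fit circles.

Run:
```python
import pickle,cv2,numpy as np
from h import *
from scipy.ndimage import label
d=pickle.load(open("c0.pkl","rb"))
def comp(n,zl,zh):
    c=d[n];P=cloud(c);ok=c["z_map"]>0
    m=ok&(P[...,2]>zl)&(P[...,2]<zh)&(P[...,0]>.3)&(P[...,0]<.68)&(abs(P[...,1]-.05)<.4)
    L,k=label(m,np.ones((3,3)))
    for i in range(1,k+1):
        s=L==i
        if s.sum()<15: continue
        q=P[s];v,u=np.nonzero(s)
        (cx,cy),r=cv2.minEnclosingCircle(q[:,:2].astype(np.float32))
        (eu,ev),er=cv2.minEnclosingCircle(np.c_[u,v].astype(np.float32))
        zt=np.percentile(q[:,2],97)
        H=.07 if zt<.085 else .11
        print(n,zl,s.sum(),"encl",round(cx,4),round(cy,4),round(r,4),"zt",zt.round(4),"px",round(eu,1),round(ev,1),round(er,1),"ray",ray(c,eu,ev,H).round(4)[:2])
comp("top",.05,.13);comp("top",.1,.13);comp("scene",.05,.125);comp("scene",.1,.125)
# caddy/bottle angle
t=d["top"];hsv=cv2.cvtColor(t["frame"],cv2.COLOR_BGR2HSV)
w=np.zeros((420,560),np.uint8);w[170:240,290:360]=1
dark=((hsv[...,2]<95)|((hsv[...,1]>120)))&(w>0)
cs,_=cv2.findContours(dark.astype(np.uint8),0,1);c=max(cs,key=cv2.contourArea);r=cv2.minAreaRect(c);print("caddy",r)
b=cv2.boxPoints(r);W=np.array([ray(t,*p,.02)[:2] for p in b]);print(W.round(4).tolist(),W.mean(0));e=W[1]-W[0];print(np.degrees(np.arctan2(e[1],e[0])))
# white cap by colour
wh=((hsv[...,1]<60)&(hsv[...,2]>150)&(w>0)).astype(np.uint8);wh[:190]*=1
cs,_=cv2.findContours(wh,0,1)
for c in cs:
    if 100<cv2.contourArea(c)<500:
        (x,y),rr=cv2.minEnclosingCircle(c);print("cap",x,y,rr,ray(t,x,y,.11))
# cups colour
for u0,v0 in((205,191),(241,194)):
    g=cv2.cvtColor(t["frame"],6);g=cv2.resize(g[v0-18:v0+18,u0-18:u0+18],None,fx=4,fy=4,interpolation=2)
    h=cv2.HoughCircles(g,cv2.HOUGH_GRADIENT,1.5,100,param1=100,param2=10,minRadius=32,maxRadius=44)
    if h is not None:
        x,y,rr=h[0,0];u,v=u0-18+(x+.5)/4-.5,v0-18+(y+.5)/4-.5;print("hough",u,v,rr/4,ray(t,u,v,.07))
```

```text
top 0.05 70 encl 0.64 -0.0149 0.0132 zt 0.0945 px 278.0 164.5 4.9 ray [ 0.6331 -0.0147]
top 0.05 117 encl 0.5593 0.2168 0.0292 zt 0.074 px 203.6 191.1 9.6 ray [0.5587 0.2162]
top 0.05 93 encl 0.5516 0.1018 0.0289 zt 0.076 px 240.9 193.2 9.4 ray [0.5514 0.101 ]
top 0.05 482 encl 0.5171 -0.1535 0.044 zt 0.1148 px 322.9 204.2 14.1 ray [ 0.5112 -0.1488]
top 0.1 205 encl 0.5167 -0.1533 0.0244 zt 0.1157 px 324.2 202.6 8.1 ray [ 0.5162 -0.1529]
scene 0.05 198 encl 0.5596 0.2159 0.032 zt 0.0707 px 233.1 182.0 9.4 ray [0.5487 0.2027]
scene 0.05 225 encl 0.5515 0.1001 0.0318 zt 0.0704 px 253.7 195.6 10.0 ray [0.5394 0.0881]
scene 0.05 131 encl 0.6404 -0.0153 0.0163 zt 0.0883 px 302.5 196.6 7.8 ray [ 0.5852 -0.0678]
scene 0.05 763 encl 0.5136 -0.1556 0.0444 zt 0.1102 px 308.0 232.1 18.5 ray [ 0.4752 -0.1976]
scene 0.1 216 encl 0.5149 -0.1535 0.026 zt 0.1108 px 306.6 221.0 9.8 ray [ 0.5067 -0.1616]
caddy ((321.8866882324219, 206.47398376464844), (29.728641510009766, 29.68304443359375), 24.227745056152344)
[[0.4898, -0.0905], [0.5766, -0.1306], [0.5367, -0.2169], [0.4503, -0.1763]] [ 0.51332947 -0.15357914]
-24.779299803468195
hough 203.6875 191.1875 8.6 [0.55836719 0.21605618 0.07      ]
hough 240.4375 193.4375 8.7125 [0.55059016 0.1023378  0.07      ]
```

>>> jog_arm(
  series=[
    [[-41.4,-14.1,8,0,0,0,85],[-41.4,-14.1,8,0,0,0,85],[-41.4,-14.1,8,0,0,0,85],[-41.4,-14.1,8,0,0,0,85],[-41.4,-14.1,8,0,0,0,85],[-41.4,-14.1,8,0,0,0,85],[-41.4,-14.1,8,0,0,0,85],[-41.4,-14.1,8,0,0,0,85],[-41.4,-14.1,8,0,0,0,85],[-41.4,-14.1,8,0,0,0,85]],
  ],
)

```text
time_s: 1.1
eef_pos: [0.5602, 0.2149, 0.1506]
eef_rot: [-0.0, 0.218, 0.976, -0.0]
wrist_force: [0.7, 0.4, 0.3]
opening: 0.991
grasp_force: 0.0
```

```bash
cat > go.py <<'E'
# usage: go.py x y z -> delta in tool axes (mm) + state
import sys,numpy as np
from scipy.spatial.transform import Rotation as R
from bench import ctrl
o=ctrl.get_obs();r=R.from_quat(np.array(o["eef_rot"])[[1,2,3,0]])
ax=r.as_matrix();np.set_printoptions(precision=4,suppress=True)
print("t",o["time_s"],"pos",o["eef_pos"],"yaw_y",np.degrees(np.arctan2(ax[1,1],ax[0,1])).round(2),"z",ax[:,2],"F",o["wrist_force"],"T",o["torque"],"open",o["opening"],"grip",o["grasp_force"],"q",o["q"])
if len(sys.argv)>3: print("tool delta mm",(r.inv().apply(np.array(sys.argv[1:4],float)-o["eef_pos"])*1000).round(2))
E
python3 go.py .559 .2163 .045
```

```text
t 1.1 pos [0.5602 0.2149 0.1506] yaw_y 64.79 z [-0.0007 -0.     -1.    ] F [0.6599 0.4256 0.3289] T [-0.053   0.0171 -0.0188] open 0.9905783610174531 grip 0.0 q [ 0.1687  0.317   1.6117  0.0001  1.2136 -0.9622]
tool delta mm [  1.57   0.76 105.56]
```

>>> jog_arm(
  series=[
    [[1.5,0.8,25,0,0,0,85],[0,0,25,0,0,0,85],[0,0,25,0,0,0,85],[0,0,20,0,0,0,85],[0,0,10.5,0,0,0,85],[0,0,0,0,0,0,70],[0,0,0,0,0,0,40],[0,0,0,0,0,0,40],[0,0,0,0,0,0,40],[0,0,0,0,0,0,40]],
  ],
)

```text
time_s: 2.1
eef_pos: [0.5593, 0.218, 0.0471]
eef_rot: [0.001, 0.218, 0.976, 0.0]
wrist_force: [-0.4, -0.1, 4.2]
opening: 0.652
grasp_force: 63.8
```

```bash
python3 go.py .551 .1015 .145
```

```text
t 2.1 pos [0.5593 0.218  0.0471] yaw_y 64.81 z [ 0.0024  0.0004 -1.    ] F [-0.4051 -0.0558  4.2353] T [-0.0468 -0.0324 -0.0256] open 0.6517242653093035 grip 63.835615552961826 q [ 0.1742  0.4562  1.6619  0.      1.021  -0.9569]
tool delta mm [ -42.26 -108.87  -97.95]
```

>>> jog_arm(
  series=[
    [[0,0,-10,0,0,0,40],[0,0,-20,0,0,0,40],[0,0,-20,0,0,0,40],[0,0,-20,0,0,0,40],[0,0,-20,0,0,0,40],[-8,-20,0,0,0,0,40],[-8,-20,0,0,0,0,40],[-5,-13,0,0,0,0,40],[0,0,0,0,0,0,40],[0,0,0,0,0,0,40]],
  ],
)

```text
time_s: 3.1
eef_pos: [0.5548, 0.161, 0.1359]
eef_rot: [-0.0, 0.219, 0.976, 0.0]
wrist_force: [0.4, -0.1, -1.3]
opening: 0.655
grasp_force: 63.6
```

```bash
cat > look.py <<'E'
import sys,cv2,pickle
from bench import ctrl
d={n:ctrl.camera(n) for n in("scene","top")};k=sys.argv[1];pickle.dump(d,open(f"c{k}.pkl","wb"))
a=d["scene"]["frame"][110:270,190:350];b=d["top"]["frame"][130:250,180:360] if len(sys.argv)<3 else d["top"]["frame"][130:250,180:360]
a=cv2.resize(a,(400,400),interpolation=2);b=cv2.resize(b,(400,267),interpolation=2)
b=cv2.copyMakeBorder(b,0,133,0,0,0);import numpy as np;cv2.imwrite(f"pics/l{k}.png",np.hstack([a,b]))
E
python3 look.py 1; python3 go.py .551 .1015 .145
python3 - <<'E'
import pickle
from h import *
d=pickle.load(open("c1.pkl","rb"));c=d["scene"];P=cloud(c)
# held cup and standing cup: slices of height
for zl,zh in((.05,.071),(.095,.112),(.12,.14),(.145,.165)):
    m=(c["z_map"]>0)&(P[...,2]>zl)&(P[...,2]<zh)&(P[...,0]>.45)&(P[...,0]<.62)&(P[...,1]>.04)&(P[...,1]<.25)
    q=P[m]
    if len(q)>10:(x,y),r=cv2.minEnclosingCircle(q[:,:2].astype(np.float32));print(zl,len(q),round(x,4),round(y,4),round(r,4),q[:,2].min(),q[:,2].max())
m=(c["z_map"]>0)&(P[...,0]>.45)&(P[...,0]<.62)&(P[...,1]>.13)&(P[...,1]<.25)&(P[...,2]>.03);print("lowest held",np.percentile(P[m][:,2],[0,2,10]))
E
```

```text
t 3.2 pos [0.5548 0.1616 0.1358] yaw_y 64.82 z [-0.0001  0.0004 -1.    ] F [ 0.1721 -0.1971 -0.7307] T [ 0.0145  0.0131 -0.0138] open 0.6555716242743983 grip 63.61547090113163 q [ 0.0779  0.289   1.681   0.0004  1.1717 -1.0535]
tool delta mm [-22.15 -55.98  -9.24]
0.05 228 0.5504 0.1012 0.0317 0.05020001381973449 0.07095983468691458
0.095 51 0.5498 0.154 0.0154 0.09536916980996846 0.1117162433053297
0.12 67 0.5541 0.1579 0.0291 0.1201724704252346 0.13994030177649897
0.145 149 0.5497 0.1549 0.0381 0.14553043367867596 0.1649398570136183
lowest held [0.04701043 0.09826142 0.13651289]
```

View pics/l1.png

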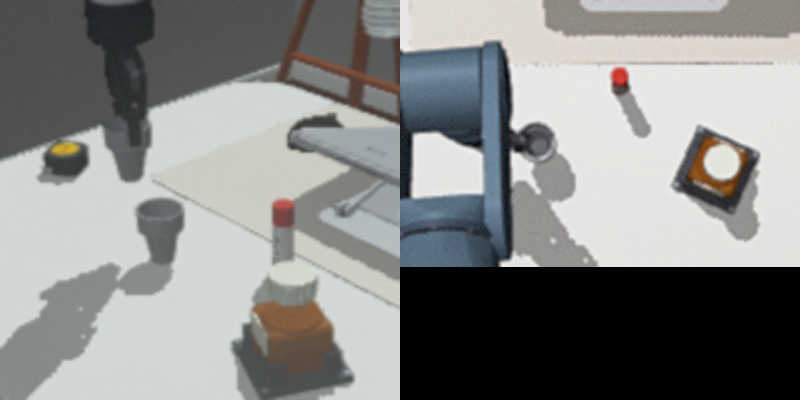

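The left crop shows the held cup upright at (128,150) and the standing cup at (160,230). I'll check the lateral offset of the held cup against the TCP axis.

```bash
cat > lat.py <<'E'
import pickle,sys
from h import *
def proj(c,p):
    q=rot(c).inv().apply(np.array(p)-c["xyz"]);return c["cx"]+c["fx"]*q[0]/q[2],c["cy"]+c["fy"]*q[1]/q[2]
d=pickle.load(open(sys.argv[1],"rb"));c=d["scene"];P=cloud(c)
def lat(x,y,zs,rad):
    for z in zs:
        u,v=proj(c,[x,y,z]);vi=int(round(v))
        z_=c["z_map"][vi];s=np.linalg.norm(P[vi,:,:2]-[x,y],axis=1)<rad
        s&=abs(P[vi,:,2]-z)<.02
        k=np.nonzero(s)[0]
        if len(k): print("z",z,"pred u",round(u,2),"mid",(k.min()+k.max())/2,"w",len(k),"mm/px",round(z_[k].mean()/c["fx"]*1000,2))
x,y,z0=map(float,sys.argv[2:5]);print("held");lat(x,y,np.arange(z0,z0+.035,.006),.045)
print("std");lat(*map(float,sys.argv[5:7]),np.arange(.01,.066,.008),.045)
E
python3 lat.py c1.pkl .5548 .1616 .098 .551 .1015
```

```text
held
z 0.098 pred u 241.98 mid 242.0 w 11 mm/px 2.98
z 0.10400000000000001 pred u 241.84 mid 242.0 w 11 mm/px 2.97
z 0.11000000000000001 pred u 241.69 mid 241.5 w 12 mm/px 2.96
z 0.11600000000000002 pred u 241.54 mid 242.0 w 13 mm/px 2.95
z 0.12200000000000003 pred u 241.39 mid 241.5 w 14 mm/px 2.92
z 0.12800000000000003 pred u 241.24 mid 240.5 w 18 mm/px 2.9
std
z 0.01 pred u 255.08 mid 255.5 w 26 mm/px 3.05
z 0.018000000000000002 pred u 254.93 mid 256.0 w 20 mm/px 3.03
z 0.026000000000000002 pred u 254.77 mid 254.5 w 12 mm/px 2.96
z 0.03400000000000001 pred u 254.62 mid 254.0 w 15 mm/px 2.93
z 0.04200000000000001 pred u 254.47 mid 254.0 w 19 mm/px 2.93
z 0.05000000000000001 pred u 254.31 mid 254.0 w 19 mm/px 2.92
z 0.05800000000000002 pred u 254.15 mid 254.0 w 19 mm/px 2.99
```

>>> jog_arm(
  series=[
    [[-5,-14,-3,0,0,0,40],[-6,-14,0,0,0,0,40],[-6,-14,0,0,0,0,40],[-5,-14,0,0,0,0,40],[0,0,0,0,0,0,40],[0,0,10,0,0,0,40],[0,0,10,0,0,0,40],[0,0,10,0,0,0,40],[0,0,0,0,0,0,40],[0,0,0,0,0,0,40]],
  ],
)

```text
time_s: 4.2
eef_pos: [0.5504, 0.1013, 0.108]
eef_rot: [-0.001, 0.218, 0.976, -0.0]
wrist_force: [0.2, 0.2, -0.3]
opening: 0.656
grasp_force: 63.6
```

```bash
python3 look.py 2; python3 go.py .551 .1015 .0731;python3 lat.py c2.pkl .551 .1015 .08 .551 .1015
```

```text
t 4.3 pos [0.5511 0.1012 0.109 ] yaw_y 64.83 z [ 0.0004 -0.     -1.    ] F [-0.3681 -0.0152 -0.2318] T [ 0.0093  0.0108 -0.0062] open 0.6499545277452635 grip 63.652002196758986 q [-0.0303  0.2892  1.7428  0.      1.1092 -1.1618]
tool delta mm [ 0.25  0.25 35.88]
held
z 0.08 pred u 253.72 mid 254.0 w 15 mm/px 2.91
z 0.08600000000000001 pred u 253.59 mid 253.5 w 12 mm/px 2.88
z 0.09200000000000001 pred u 253.47 mid 253.5 w 14 mm/px 2.86
z 0.09800000000000002 pred u 253.35 mid 253.0 w 15 mm/px 2.84
z 0.10400000000000002 pred u 253.23 mid 253.0 w 16 mm/px 2.83
z 0.11000000000000003 pred u 253.11 mid 253.0 w 19 mm/px 2.83
std
z 0.01 pred u 255.08 mid 256.0 w 27 mm/px 3.05
z 0.018000000000000002 pred u 254.93 mid 257.0 w 19 mm/px 3.03
z 0.026000000000000002 pred u 254.77 mid 254.5 w 12 mm/px 2.97
z 0.03400000000000001 pred u 254.62 mid 254.0 w 14 mm/px 2.93
z 0.04200000000000001 pred u 254.47 mid 254.0 w 19 mm/px 2.93
z 0.05000000000000001 pred u 254.31 mid 254.0 w 19 mm/px 2.92
z 0.05800000000000002 pred u 254.15 mid 254.0 w 19 mm/px 2.93
```

View pics/l2.png

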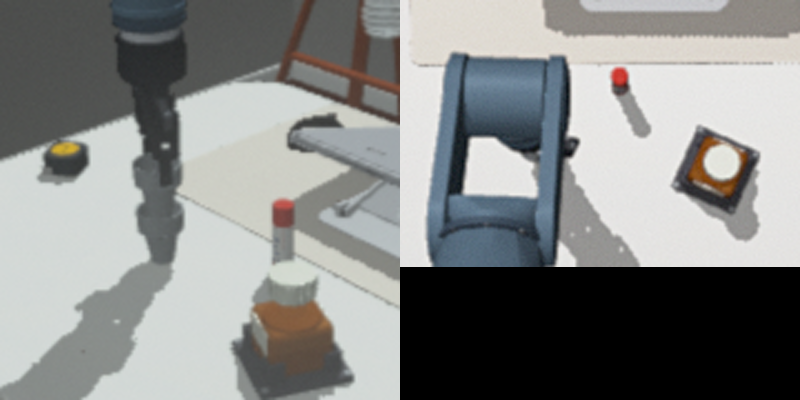

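The held cup at (157,180) is aligned directly over the standing one at (160,230). I'll lower it now.

>>> jog_arm(
  series=[
    [[0,0,6,0,0,0,40],[0,0,6,0,0,0,40],[0,0,5,0,0,0,40],[0,0,5,0,0,0,40],[0,0,4,0,0,0,40],[0,0,4,0,0,0,40],[0,0,3,0,0,0,40],[0,0,2,0,0,0,40],[0,0,0,0,0,0,40],[0,0,0,0,0,0,40]],
  ],
)

```text
time_s: 5.3
eef_pos: [0.551, 0.1009, 0.0739]
eef_rot: [0.0, 0.218, 0.976, 0.0]
wrist_force: [0.2, 0.2, 0.1]
opening: 0.652
grasp_force: 63.7
```

```bash
python3 go.py .551 .1015 .0731
```

```text
t 5.3 pos [0.551  0.1009 0.0739] yaw_y 64.81 z [ 0.0002 -0.     -1.    ] F [0.2309 0.2363 0.0972] T [-0.0383  0.0748  0.002 ] open 0.6522559217093856 grip 63.65814322605729 q [-0.0308  0.3411  1.7589 -0.      1.0414 -1.1618]
tool delta mm [0.25 0.56 0.83]
```

>>> jog_arm(
  series=[
    [[0,0,0.8,0,0,0,40],[0,0,0.4,0,0,0,40],[0,0,0,0,0,0,58],[0,0,0,0,0,0,64],[0,0,0,0,0,0,72],[0,0,0,0,0,0,85],[0,0,0,0,0,0,85],[0,0,-20,0,0,0,85],[0,0,-30,0,0,0,85],[0,0,-30,0,0,0,85]],
  ],
)

```text
time_s: 6.3
eef_pos: [0.5503, 0.1009, 0.153]
eef_rot: [-0.001, 0.218, 0.976, -0.0]
wrist_force: [0.9, 0.4, 0.1]
opening: 0.995
grasp_force: 0.0
```

```bash
python3 go.py .5155 -.1535 .16
```

```text
t 6.3 pos [0.5503 0.1009 0.153 ] yaw_y 64.8 z [-0.0015  0.     -1.    ] F [0.9465 0.3955 0.0928] T [0.0418 0.0163 0.0318] open 0.9950919665215056 grip 0.0 q [-0.0308  0.2304  1.7157 -0.      1.197  -1.1618]
tool delta mm [ -76.81 -245.     -6.97]
```

>>> jog_arm(
  series=[
    [[-10,-32,-3,0,0,0,85],[-10,-32,-3,0,0,0,85],[-10,-32,-1,0,0,0,85],[-10,-32,0,0,0,0,85],[-10,-32,0,0,0,0,85],[-10,-32,0,0,0,0,85],[-10,-32,0,0,0,0,85],[-6.8,-21,0,0,0,0,85],[0,0,0,0,0,0,85],[0,0,0,0,0,0,85]],
  ],
)

```text
time_s: 7.3
eef_pos: [0.5159, -0.1535, 0.1595]
eef_rot: [-0.0, 0.219, 0.976, 0.0]
wrist_force: [-0.7, 0.5, -1.2]
opening: 0.997
grasp_force: 0.0
```

```bash
python3 look.py 3; python3 go.py .5155 -.1535 .081
python3 - <<'E'
import pickle
from h import *
d=pickle.load(open("c3.pkl","rb"))
for n in("scene","top"):
    c=d[n];P=cloud(c)
    for zl,zh in((.046,.071),(.075,.105)):
        m=(c["z_map"]>0)&(P[...,2]>zl)&(P[...,2]<zh)&(abs(P[...,0]-.55)<.06)&(abs(P[...,1]-.1)<.06)
        q=P[m]
        if len(q)>5:(x,y),r=cv2.minEnclosingCircle(q[:,:2].astype(np.float32));print(n,zl,len(q),round(x,4),round(y,4),round(r,4),q[:,2].max())
    m=(c["z_map"]>0)&(P[...,2]>.088)&(P[...,2]<.125)&(abs(P[...,0]-.5155)<.035)&(abs(P[...,1]+.1535)<.035);q=P[m]
    if len(q)>5:print(n,"cap",cv2.minEnclosingCircle(q[:,:2].astype(np.float32)),len(q))
E
```

```text
t 7.4 pos [ 0.516  -0.1525  0.1595] yaw_y 64.84 z [-0.0003  0.0005 -1.    ] F [ 0.8035  0.3184 -0.3946] T [-0.0518 -0.0039 -0.0255] open 0.9932145718655603 grip 0.0 q [-0.5083  0.1762  1.7661  0.0004  1.1998 -1.6401]
tool delta mm [ 0.02 -1.13 78.47]
scene 0.046 138 0.5498 0.1012 0.03 0.07078862558022925
scene 0.075 240 0.5493 0.1003 0.0309 0.0970507005111908
scene cap ((0.5151354074478149, -0.15511710941791534), 0.02611745521426201) 304
top 0.046 77 0.5482 0.1015 0.0266 0.07089396053030073
top 0.075 112 0.5518 0.1002 0.0289 0.10241615282287042
top cap ((0.5120038986206055, -0.14922958612442017), 0.023530269041657448) 58
```

View pics/l3.png

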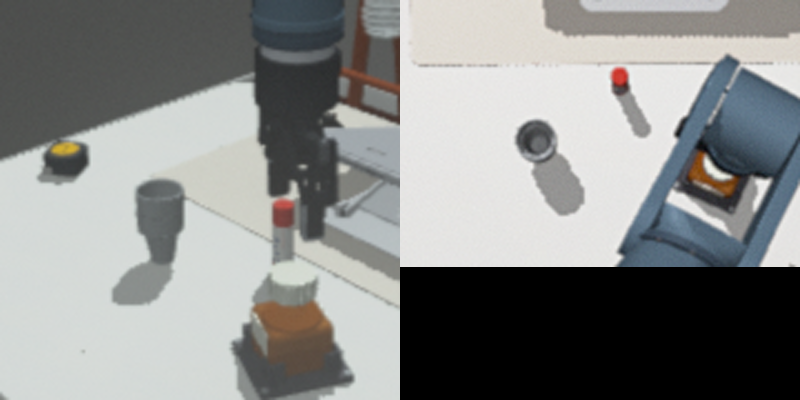

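The cups are nested at (160,215) with the rim at about 0.097 m. The gripper is over the cap. I'll descend and grip.

>>> jog_arm(
  series=[
    [[0,-0.8,20,0,0,0,85],[0,0,20,0,0,0,85],[0,0,20,0,0,0,85],[0,0,12,0,0,0,85],[0,0,6,0,0,0,85],[0,0,0,0,0,0,65],[0,0,0,0,0,0,40],[0,0,0,0,0,0,30],[0,0,0,0,0,0,30],[0,0,0,0,0,0,30]],
  ],
)

```text
time_s: 8.4
eef_pos: [0.5165, -0.1544, 0.0827]
eef_rot: [0.001, 0.218, 0.976, -0.0]
wrist_force: [0.1, 1.3, 4.7]
opening: 0.545
grasp_force: 60.7
```

```bash
python3 go.py .5158 -.1533 .081
```

```text
t 8.4 pos [ 0.5165 -0.1544  0.0827] yaw_y 64.8 z [ 0.0019 -0.0006 -1.    ] F [0.0534 1.2538 4.7189] T [0.3293 0.002  0.0326] open 0.5451181862520257 grip 60.66219002008438 q [-0.5111  0.2855  1.8114  0.0005  1.0428 -1.6422]
tool delta mm [1.1  0.73 1.68]
```

>>> jog_arm(
  series=[
    [[0,0,1.0,0,0,0,30],[0,0,1.0,0,0,0,30],[0,0,1.0,0,0,0,30],[0,0,1.0,0,0,0,30],[0,0,0.5,0,0,0,30],[0,0,0,0,0,0,30],[0,0,0,0,0,0,30],[0,0,0,0,0,0,30],[0,0,0,0,0,0,30],[0,0,0,0,0,0,30]],
  ],
)

```text
time_s: 9.4
eef_pos: [0.5165, -0.1544, 0.0786]
eef_rot: [0.001, 0.218, 0.976, -0.0]
wrist_force: [-2.4, 3.0, 10.3]
opening: 0.549
grasp_force: 61.2
```

```bash
python3 go.py .5158 -.1533 .0787
```

```text
t 9.4 pos [ 0.5165 -0.1544  0.0786] yaw_y 64.8 z [ 0.0018 -0.0006 -1.    ] F [-2.4169  2.9997 10.3111] T [ 0.5526  0.3411 -0.0455] open 0.5488688422902561 grip 61.2007212638855 q [-0.511   0.2921  1.8129  0.0004  1.0348 -1.6422]
tool delta mm [ 1.12  0.7  -0.12]
```

>>> jog_arm(
  series=[
    [[0,0,0.4,0,0,0,30],[0,0,0,0,0,-0.06,30],[0,0,0,0,0,-0.07,30],[0,0,0,0,0,-0.07,30],[0,0,0,0,0,-0.07,30],[0,0,0,0,0,-0.07,30],[0,0,0,0,0,-0.07,30],[0,0,0,0,0,-0.07,30],[0,0,0,0,0,-0.07,30],[0,0,0,0,0,0,30]],
  ],
)

```text
time_s: 10.4
eef_pos: [0.5176, -0.1536, 0.0785]
eef_rot: [0.002, -0.056, 0.998, 0.0]
wrist_force: [1.8, 6.7, 10.9]
opening: 0.55
grasp_force: 61.3
```

```bash
python3 go.py .5158 -.1533 .0787
```

```text
t 10.4 pos [ 0.5176 -0.1536  0.0785] yaw_y 96.41 z [ 0.0041  0.0005 -1.    ] F [ 1.8005  6.709  10.9071] T [ 1.1508 -0.3087 -0.0113] open 0.5500914669507541 grip 61.26608490943909 q [-0.5099  0.2926  1.8124  0.0029  1.0333 -2.194 ]
tool delta mm [ 1.76  0.51 -0.18]
```

>>> jog_arm(
  series=[
    [[0,0.8,0,0,0,-0.06,30],[0,0,0,0,0,-0.07,30],[0,0,0,0,0,-0.07,30],[0,0,0,0,0,-0.07,30],[0,0,0,0,0,-0.07,30],[0,0,0,0,0,-0.07,30],[0,0,0,0,0,-0.07,30],[0,0,0,0,0,-0.07,30],[0,0,0,0,0,0,30],[0,0,0,0,0,0,30]],
  ],
)

```text
time_s: 11.4
eef_pos: [0.5175, -0.1525, 0.0785]
eef_rot: [0.002, -0.324, 0.946, -0.0]
wrist_force: [2.3, 7.9, 10.7]
opening: 0.548
grasp_force: 61.3
```

```bash
python3 go.py .5158 -.1533 .0787
```

```text
t 11.4 pos [ 0.5175 -0.1525  0.0785] yaw_y 127.82 z [ 0.0039  0.0009 -1.    ] F [ 2.2615  7.8728 10.6867] T [ 1.3049 -0.2121 -0.0433] open 0.5478555485530994 grip 61.26641392707825 q [-0.5084  0.292   1.8133  0.0032  1.0333 -2.741 ]
tool delta mm [ 1.78  0.42 -0.23]
```

>>> jog_arm(
  series=[
    [[0,0,-1,0,0,0,30],[0,0,-2,0,0,0,30],[0,0,-2,0,0,0,30],[0,0,-2,0,0,0,30],[0,0,-2,0,0,0,30],[0,0,-2,0,0,0,30],[0,0,-2,0,0,0,30],[0,0,-2,0,0,0,30],[0,0,0,0,0,0,30],[0,0,0,0,0,0,30]],
  ],
)

```text
time_s: 12.4
eef_pos: [0.5152, -0.1521, 0.091]
eef_rot: [0.0, -0.324, 0.946, 0.001]
wrist_force: [1.4, 5.0, -1.6]
opening: 0.549
grasp_force: 62.3
```

```bash
python3 go.py .5158 -.1533 .1428
```

```text
t 12.4 pos [ 0.5152 -0.1521  0.091 ] yaw_y 127.82 z [-0.0007  0.0024 -1.    ] F [ 1.437   5.0335 -1.5947] T [ 0.8804 -0.2669 -0.006 ] open 0.5488996588618789 grip 62.307477593421936 q [-0.5091  0.2709  1.8098  0.002   1.0627 -2.741 ]
tool delta mm [  0.27  -1.21 -51.83]
```

>>> jog_arm(
  series=[
    [[0,0,-3,0,0,0,30],[0,0,-4,0,0,0,30],[0,0,-5,0,0,0,30],[0,0,-6,0,0,0,30],[0,0,-8,0,0,0,30],[0,0,-10,0,0,0,30],[0,0,-10,0,0,0,30],[0,0,-6,0,0,0,30],[0,0,0,0,0,0,30],[0,0,0,0,0,0,30]],
  ],
)

```text
time_s: 13.4
eef_pos: [0.5156, -0.1534, 0.1438]
eef_rot: [0.0, -0.324, 0.946, -0.0]
wrist_force: [-1.0, -0.5, -1.9]
opening: 0.549
grasp_force: 62.8
```

```bash
python3 look.py 4; python3 go.py .5158 -.1533 .1428
```

```text
t 13.5 pos [ 0.5153 -0.1532  0.1432] yaw_y 127.83 z [-0.0008  0.0004 -1.    ] F [-0.8482 -0.184   0.3047] T [-0.0297  0.013  -0.0041] open 0.5438005567295422 grip 62.78784155845642 q [-0.51    0.1963  1.779  -0.      1.1672 -2.741 ]
tool delta mm [-0.38 -0.39  0.41]
```

View pics/l4.png

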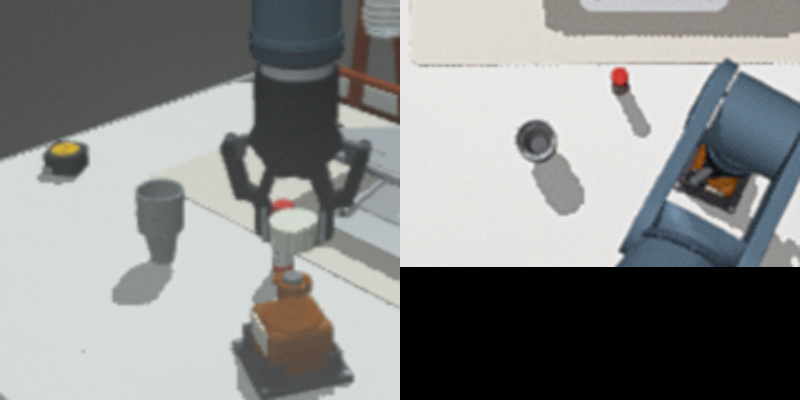

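The cap is held level at (295,230), straight above the open neck with its plug at (293,278). The cups are nested at (160,220). I'm handing in.

```bash
python3 -c "
from bench import ctrl
print(ctrl.hand_in())"
```

```text
the job is handed in; nothing more can be done
None
```

I nested and released the cups, opened the safety cap, and handed the job in at 13.5 s with the cap held level about 6 cm above its seat, straight over the open bottle; the judge's result was not returned.

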